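# Take the dry-fitted octagonal canister apart for glue-up

### The job

Take the dark walnut canister apart for gluing, in the reverse order of its assembly: first lift off its lid by the knob and set it down, knob up, on the cork mat, and then draw the brass liner cup out of the octagonal block and stand it upright on the same mat beside the lid. Both parts must lie wholly on the mat, set down rather than dropped, and the block stays standing where it is; the pale canister is not wanted.

Things in the scene. Friction and masses are not known exactly. Their poses are not given: they have to be found in the camera images.
- knob_mid (a point): Lid: dark walnut disc 64 mm across, 8 mm thick; on it an upright brass knob (cylinder 22 mm across, 32 mm high); under it a round spigot 38 mm across, 6 mm deep, loose in the liner's mouth. About 70 g. This point: on the axis (z, up), half-way up the knob, 16 mm above the disc's top face, 30 mm above the spigot's flat underside, on which the lid stands. At first the disc rests on the liner's rim.
- liner_mid (a point): Liner: straight round brass cup, 50 mm outside diameter, 75 mm high, wall 4 mm, open at the top, about 160 g. This point: on its axis (z, up), half-way up, 37.5 mm from underside and rim. At first it stands loose in the block (4 mm of play all round) on the block's floor, covered by the lid, its rim 85 mm above the table and 45 mm above the block's top.
- block: Dark walnut octagon, 100 mm across the flats, 40 mm high, with a vertical bore 58 mm across, 30 mm deep (floor 10 mm thick); loose on the table, about 400 g. Origin: centre of its underside, z up. It stands left or right of the mat; on the other side stands a look-alike of pale maple with aluminium liner and steel knob, not part of the job.
- mat_top (a point): Cork mat: brown flat rectangle fixed to the table, 260 mm along its x axis, 160 mm along its y axis, 4 mm thick, empty at the start, between the two canisters. This point is the centre of its upper face, 4 mm above the table; z up.

How it is judged:
On the way, in this order (a step that is already met when the one before it is completed fails the run):
1. the lid is brought down level onto the mat in the gripper (no more than about 15 mm above it) while the liner is still in the block (x of knob_mid in the frame of mat_top between -0.105 and 0.105 m and y of knob_mid in the frame of mat_top between -0.055 and 0.055 m and z of knob_mid in the frame of mat_top between 0.022 and 0.045 m and angle between knob_mid's own z axis and vertical below 0.15 rad and contact force between the fingers and lid above 0.5 N and horizontal distance between liner_mid and block below 0.012 m and z of liner_mid in the frame of block below 0.055 m), for 0.05 s.
2. the lid is let go and rests on the mat, the liner still in the block (x of knob_mid in the frame of mat_top between -0.105 and 0.105 m and y of knob_mid in the frame of mat_top between -0.055 and 0.055 m and z of knob_mid in the frame of mat_top between 0.022 and 0.036 m and angle between knob_mid's own z axis and vertical below 0.15 rad and contact force between the fingers and lid below 0.1 N and linear speed of lid below 0.03 m/s and horizontal distance between liner_mid and block below 0.012 m and z of liner_mid in the frame of block below 0.055 m), for 0.2 s.
3. the liner is brought down upright onto the mat in the gripper (no more than about 15 mm above it) (x of liner_mid in the frame of mat_top between -0.112 and 0.112 m and y of liner_mid in the frame of mat_top between -0.062 and 0.062 m and z of liner_mid in the frame of mat_top between 0.03 and 0.053 m and angle between liner_mid's own z axis and vertical below 0.15 rad and contact force between the fingers and liner above 0.5 N), for 0.05 s.
At the end, for the whole second after the job is handed in: The lid rests knob up on the mat (its axis within 105 mm of the mat's centre along the mat's x and 55 mm along its y), the liner stands upright on the mat (its axis within 112 mm and 62 mm), both tilted less than 0.15 rad and at rest, and the block stands upright within 40 mm of where it was (x of knob_mid in the frame of mat_top between -0.105 and 0.105 m and y of knob_mid in the frame of mat_top between -0.055 and 0.055 m and z of knob_mid in the frame of mat_top between 0.022 and 0.036 m and angle between each of knob_mid, liner_mid's own z axis and vertical below 0.15 rad and x of liner_mid in the frame of mat_top between -0.112 and 0.112 m and y of liner_mid in the frame of mat_top between -0.062 and 0.062 m and z of liner_mid in the frame of mat_top between 0.03 and 0.044 m and linear speed of each of lid, liner below 0.03 m/s and angle between block's own z axis and vertical below 0.1 rad and distance of block from where it was at the start of the episode below 0.04 m); the robot touches nothing.
It fails at once if the block is carried off, pushed more than 40 mm or tipped over (distance of block from where it was at the start of the episode above 0.04 m or angle between block's own z axis and vertical above 0.5 rad).
It also fails if it takes over 64 s, if anything falls off the work surface, if the arm or the gripper's body presses on something with over 40 N, if the wrist force passes 120 N, or if a joint passes its speed limit or range.

### The arm

A 6-joint arm with a two-finger parallel gripper is mounted at the origin on the work surface. World frame = base frame: x ahead of the robot, y to its left, z up, the work surface at z = 0. Lengths are in m, angles in rad, forces in N, time in s.
With the tool pointing down it reaches from about 0.4 to 0.825 m from the base axis. Payload 7 kg.
Tool frame: the origin (TCP) lies on the centre line of the jaws, within the pads' length; the fingertips stand tip_reach ahead of it and the grasp point (between the pads) is the TCP (tip_reach is the distance from the TCP to the fingertips, in m); z points along the fingers, y is the line along which they close (so a half turn about z gives the same grasp; the last joint's range is limited). The gripper opens to 88 mm and grips with 3 to 60 N. Pads are 19 mm wide; open, the fingers measure 130 mm over their backs; the gripper's body (78 mm by 193 mm) begins 47 mm behind the grasp point.
Start: joints at [1.547, 0.359, 0.012, 0, -1.224, -0.288], TCP at [0.207, 0.642, 0.246] pointing down, gripper open.
Joint ranges: [-3.07, 3.07], [-1.43, 2.12], [-1.02, 1.25], [-3.03, 1.67], [-3.05, -0], [-3.03, 3.03]. Speed limits (rad/s): [2.39, 2.39, 3.01, 3.14, 3.14, 3.14].

### API

Orientations are given as [roll, pitch, yaw] about the fixed x, y, z axes, in that order (R = Rz(yaw) Ry(pitch) Rx(roll)).
In Python, from station import get_state, grab_frame, calibration, job_done, find_in, mark_of, tip_reach gives the robot as it stands.
- The arm moves only by the shell command python3 -m handwheel 'ROWS' [OPENING] [FORCE]. ROWS is JSON, a list of rows, each an object with "delta_pos": the shift along the world's x, y, z in units of 30 mm (1.0 is 30 mm), a list of three; "dr": the turn, a rotation vector about the world's x, y, z in degrees, a list of three. In form: [{"delta_pos": [tx, ty, tz], "dr": [rx, ry, rz]}, ...]. A call has 1 to 10 rows; each row shifts and turns the commanded pose from where the row before left it; what a row does not reach is not made up. A row lasts 1/10 s, in which the tool goes at most 50 mm and 8.59 degrees, less where a joint would pass 70% of its speed; a pose out of reach is approached as far as the arm can. A call is refused whole if a number of a shift passes 1 or a number of a turn 8.59, either way. A call with a gripper value outside its range is refused whole. OPENING is the closure, from -1 (fully open) to 1 (shut), set as the call begins (- or left out, the last holds). The fingers move at their own pace and stop on an object; FORCE is the grip in N (left out, the last holds). Time passes only in rows, so rows that do not move let the fingers close. It gives the time, the measured TCP pose, the force, the opening and the grip force at its end, in the units of the state.
- get_state(): the state, without advancing time (a new reading comes with each control period).
- grab_frame(name): name is "scene" or "top" or "wrist"; returns the picture (420x560x3 uint8, red, green, blue); there is no depth.
- calibration(name): a dict with "fx", "fy", "cx", "cy" (pixels), "extrinsics" (4x4, takes a point from world to camera coordinates). Camera axes: x right, y down, z forward; pixel columns grow to the right and rows downward; lengths in m; the calibration is good to about 2 mm. A picture is of the moment at which its call begins: read the wrist's pose just before it. calibration takes no time and is no camera call; for the wrist camera it gives the pose at the moment of the call.
- job_done(): hands the job in; it is judged then, once.
Trained networks look in the newest picture that a camera, given by its name, has taken for a name from the list of things; names that differ only in an ending like _2 or _b are one class to them, and where a whole thing is asked for, a point or a joint stands for the part that bears it (a point fixed in the world has none). Each returns a list of dicts, best first, with "conf" (0 to 1); they miss things now and then, are a little off and sometimes report something else, mostly with a low value. They report only what shows in the picture. A call takes as long as a camera call.
- find_in(camera, query): "location" ([column, row] in pixels, amid what is visible of it).
- mark_of(camera, query): "location" ([column, row] in pixels: a listed point, or the origin of a listed thing).
The state is a dict: "t": time; "q": joint angles; "qd": joint speeds; "joint_efforts": joint torques, N m; "eef_pos": TCP position; "ee_rot": TCP orientation; "force": force on the tool from outside, world axes, zero at the start; "moment": the same for the moment, N m; "width": finger opening in m; "gripper_force": force on a finger pad.
Only numpy, scipy, OpenCV 4.12 (cv2) and the standard library are available. Lean on these libraries where they do the work, as an engineer would, in place of code of your own. Each camera call takes 0.05 s, during which the arm holds its last target. There are 200 camera calls.

## Working session

There is one attempt and no reset: what is moved stays moved. The work goes in short steps, Python scripts to look and compute and a shell command to move; the robot and the scene stay as the last step left them, time stands still between calls to the robot, and variables do not carry over. Pictures are saved under pics/ and viewed, at most 10 in all, crops included, and the job is handed in when it is done.

```bash
ls; mkdir -p pics; cat > h.py <<'E'
import numpy as np, cv2
from station import *
def ray(cam,px,z):
    c=calibration(cam); E=np.array(c["extrinsics"]); R=E[:3,:3]; t=E[:3,3]
    o=-R.T@t; d=R.T@np.array([(px[0]-c["cx"])/c["fx"],(px[1]-c["cy"])/c["fy"],1])
    return (o+d*(z-o[2])/d[2]).round(4)
def proj(cam,p):
    c=calibration(cam); E=np.array(c["extrinsics"]); q=E[:3,:3]@np.array(p)+E[:3,3]
    return [round(c["fx"]*q[0]/q[2]+c["cx"],1),round(c["fy"]*q[1]/q[2]+c["cy"],1)]
E
python3 - <<'E'
from h import *
s=get_state(); print(s, tip_reach)
a=[]
for n in ("scene","top"):
    f=grab_frame(n); a.append(f)
    cv2.imwrite(f"pics/{n}0.png",f[:,:,::-1])
    for q,z in (("knob_mid",.109),("block",0),("mat_top",.004),("liner_mid",.0475)):
        for r in mark_of(n,q)[:3]: print(n,q,r,ray(n,r["location"],z))
E
```

```text
pics
{'t': 0.0, 'q': array([ 1.54711816e+00,  3.59411232e-01,  1.10683940e-02, -3.28854758e-04,
       -1.22405249e+00, -2.88077191e-01]), 'qd': array([-0.00235788, -0.00206642,  0.00179931,  0.00016392, -0.00014229,
        0.00015501]), 'joint_efforts': array([-3.94483031e-04, -5.82716274e+01,  2.93054366e+01,  6.99729323e+00,
        7.06183855e-03, -1.61405947e-04]), 'eef_pos': array([0.2069478 , 0.64203733, 0.24461488]), 'ee_rot': array([ 3.13997171e+00, -1.57928387e-04, -3.11867235e-01]), 'force': array([-0.29471602,  0.09091616,  0.19647451]), 'moment': array([-0.03945839, -0.03363244,  0.0258846 ]), 'gripper_force': 0.0, 'width': 0.08782830169460855} 0.019
scene knob_mid {'location': [142.8, 271.1], 'conf': 0.78} [ 0.5102 -0.2325  0.109 ]
scene block {'location': [161.5, 293.1], 'conf': 0.58} [ 0.5065 -0.2295  0.    ]
scene block {'location': [157.7, 282.7], 'conf': 0.21} [ 0.4842 -0.2242  0.    ]
top knob_mid {'location': [435.4, 213.7], 'conf': 0.58} [ 0.5084 -0.2353  0.109 ]
top block {'location': [415.4, 219.2], 'conf': 0.83} [ 0.5103 -0.227   0.    ]
top liner_mid {'location': [423.7, 219.5], 'conf': 0.54} [ 0.5046 -0.2308  0.0475]
```

View pics/top0.png

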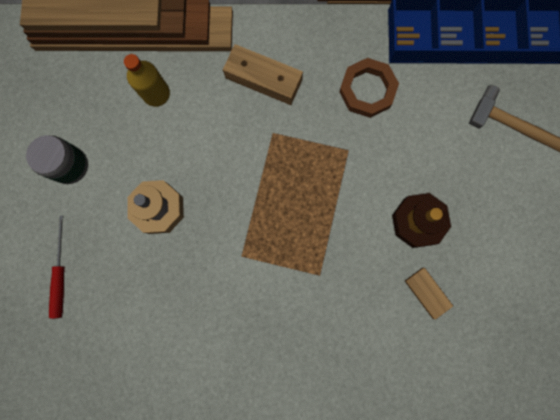

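View pics/scene0.png

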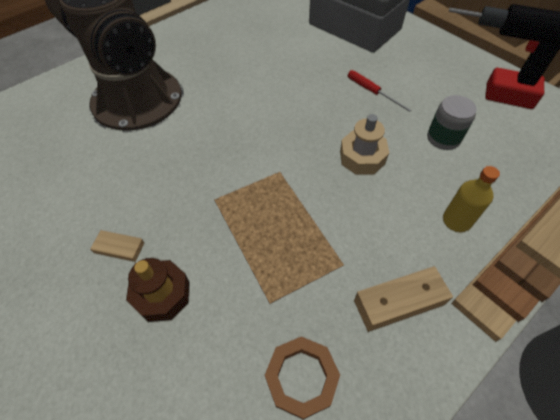

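The dark canister is on the right: top image (422,219), scene (157,290). The pale one is on the left at top (155,207). The mat is between them, with top-image corners near (273,133), (348,151), (321,275) and (242,257).

```bash
python3 - <<'E'
from h import *
def corners(n,poly):
    f=cv2.imread(f"pics/{n}0.png"); hsv=cv2.cvtColor(f,cv2.COLOR_BGR2HSV)
    m=((hsv[:,:,0]<20)&(hsv[:,:,1]>90)).astype(np.uint8)
    m=cv2.morphologyEx(m,cv2.MORPH_CLOSE,np.ones((7,7)))
    for c in cv2.findContours(m,0,2)[0]:
        if cv2.pointPolygonTest(c,poly,False)>0:
            b=cv2.approxPolyDP(cv2.convexHull(c),8,True)[:,0]
            P=np.array([ray(n,p,.004) for p in b]); 
            print(n,b.tolist(),P[:,:2].tolist(),"ctr",P.mean(0)); 
            e=np.diff(np.vstack([P,P[:1]]),axis=0); print(np.linalg.norm(e,axis=1),np.degrees(np.arctan2(e[:,1],e[:,0])))
corners("top",(297,205)); corners("scene",(278,235))
for p in ((.509,-.234,.125),(.507,-.23,0)): print(proj("top",p),proj("scene",p))
E
```

```text
top [[273, 134], [347, 150], [319, 274], [242, 255]] [[0.6822, 0.059], [0.6496, -0.0918], [0.4002, -0.0355], [0.4355, 0.1163]] ctr [0.541875 0.012    0.004   ]
[0.15428351 0.25567567 0.15585034 0.25326701] [-102.19850668  167.27916999   76.90893967  -13.0760076 ]
scene [[279, 173], [342, 264], [270, 302], [216, 200]] [[0.4402, 0.1152], [0.6861, 0.06], [0.6525, -0.091], [0.4063, -0.033]] ctr [0.546275 0.0128   0.004   ]
[0.25201954 0.15469312 0.2529396  0.15202779] [ -12.65210379 -102.5448772   166.74391551   77.11555097]
[np.float64(437.3), np.float64(212.2)] [np.float64(138.4), np.float64(266.9)]
[np.float64(417.0), np.float64(220.8)] [np.float64(161.4), np.float64(293.5)]
```

```bash
python3 -m handwheel '[{"delta_pos":[0.7,-0.7,0],"dr":[0,0,0]},{"delta_pos":[0.7,-0.7,0],"dr":[0,0,0]},{"delta_pos":[0.7,-0.8,0],"dr":[0,0,0]},{"delta_pos":[0.7,-1,0],"dr":[0,0,0]},{"delta_pos":[0.7,-1,0],"dr":[0,0,0]},{"delta_pos":[0.7,-1,0],"dr":[0,0,0]},{"delta_pos":[0.7,-1,0],"dr":[0,0,0]},{"delta_pos":[0.7,-1,0],"dr":[0,0,0]},{"delta_pos":[0.7,-1,0],"dr":[0,0,0]},{"delta_pos":[0.6,-1,0],"dr":[0,0,0]}]' -1
```

```text
t: 1.5
eef_pos: [0.4149, 0.3651, 0.2458]
ee_rot: [-3.141, -0.0, -0.312]
force: [1.2, 0.1, 0.0]
width: 0.0874
gripper_force: 0.0
```

```bash
R='x'; python3 -m handwheel '[{"delta_pos":[0.2,-1,0],"dr":[0,0,0]},{"delta_pos":[0.2,-1,0],"dr":[0,0,0]},{"delta_pos":[0.2,-1,0],"dr":[0,0,0]},{"delta_pos":[0.2,-1,0],"dr":[0,0,0]},{"delta_pos":[0.2,-1,0],"dr":[0,0,0]},{"delta_pos":[0.2,-1,0],"dr":[0,0,0]},{"delta_pos":[0.2,-1,0],"dr":[0,0,0]},{"delta_pos":[0.2,-1,0],"dr":[0,0,0]},{"delta_pos":[0.2,-1,0],"dr":[0,0,0]},{"delta_pos":[0.2,-1,0],"dr":[0,0,0]}]' && python3 -m handwheel '[{"delta_pos":[0.1,-1,0],"dr":[0,0,0]},{"delta_pos":[0.1,-1,0],"dr":[0,0,0]},{"delta_pos":[0.1,-1,0],"dr":[0,0,0]},{"delta_pos":[0.1,-1,0],"dr":[0,0,0]},{"delta_pos":[0.1,-1,0],"dr":[0,0,0]},{"delta_pos":[0.1,-1,0],"dr":[0,0,0]},{"delta_pos":[0.1,-1,0],"dr":[0,0,0]},{"delta_pos":[0.2,-1,0],"dr":[0,0,0]},{"delta_pos":[0,0,0],"dr":[0,0,0]},{"delta_pos":[0,0,0],"dr":[0,0,0]}]'
python3 - <<'E'
from h import *
f=grab_frame("wrist"); cv2.imwrite("pics/w1.png",f[:,:,::-1])
print(get_state()["eef_pos"],proj("wrist",(.509,-.234,.109)))
for q,z in (("knob_mid",.109),("block",0),("liner_mid",.0475)):
    for r in mark_of("wrist",q)[:3]: print(q,r,ray("wrist",r["location"],z))
E
```

```text
t: 2.5
eef_pos: [0.4742, 0.0652, 0.2459]
ee_rot: [-3.141, -0.001, -0.312]
force: [0.1, 0.0, 0.6]
width: 0.0878
gripper_force: 0.0
t: 3.5
eef_pos: [0.5009, -0.1741, 0.2454]
ee_rot: [-3.142, 0.0, -0.314]
force: [-0.3, 0.9, 0.6]
width: 0.0873
gripper_force: 0.0
[ 0.50087551 -0.17355353  0.24548979] [np.float64(340.9), np.float64(183.3)]
knob_mid {'location': [338.1, 184.3], 'conf': 0.85} [ 0.509  -0.2309  0.109 ]
```

View pics/w1.png

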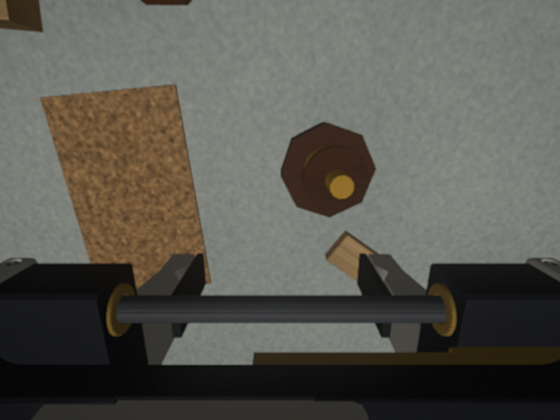

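The wrist view shows the dark canister centred at (328,170), with its brass knob top at (341,187). That agrees with the network's (338,184), so I take the knob at about (0.509,-0.232).

```bash
python3 -m handwheel '[{"delta_pos":[0.14,-1,0],"dr":[0,0,0]},{"delta_pos":[0.13,-0.95,0],"dr":[0,0,0]},{"delta_pos":[0,0,-1],"dr":[0,0,0]},{"delta_pos":[0,0,-1],"dr":[0,0,0]},{"delta_pos":[0,0,-1],"dr":[0,0,0]},{"delta_pos":[0,0,-0.5],"dr":[0,0,0]},{"delta_pos":[0,0,0],"dr":[0,0,0]},{"delta_pos":[0,0,0],"dr":[0,0,0]}]'
python3 - <<'E'
from h import *
f=grab_frame("wrist"); cv2.imwrite("pics/w2.png",f[:,:,::-1])
print(get_state()["eef_pos"],proj("wrist",(.509,-.232,.125)))
for r in mark_of("wrist","knob_mid")[:3]: print(r,ray("wrist",r["location"],.109))
E
```

```text
t: 4.5
eef_pos: [0.5097, -0.2316, 0.1412]
ee_rot: [3.141, -0.0, -0.311]
force: [-0.1, 0.2, 0.3]
width: 0.0873
gripper_force: 0.0
[ 0.51003137 -0.23179162  0.14174029] [np.float64(281.5), np.float64(273.3)]
{'location': [283.5, 261.4], 'conf': 0.64} [ 0.5083 -0.2331  0.109 ]
```

View pics/w2.png

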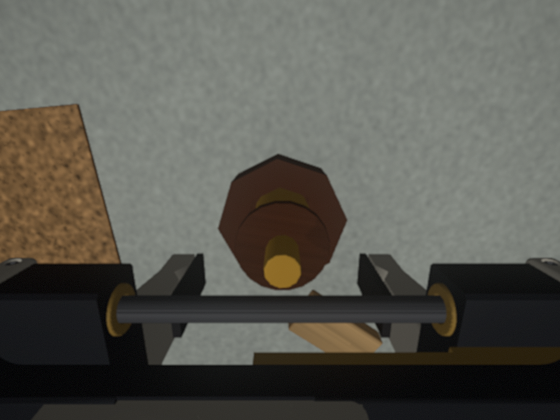

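The knob top is at (282,268), midway between the fingers and within 2 mm of the expected (281,273). I'll descend and close.

```bash
python3 -m handwheel '[{"delta_pos":[0,0,-0.3],"dr":[0,0,0]},{"delta_pos":[0,0,-0.3],"dr":[0,0,0]},{"delta_pos":[0,0,-0.25],"dr":[0,0,0]},{"delta_pos":[0,0,0],"dr":[0,0,0]}]' -1; python3 -m handwheel '[{"delta_pos":[0,0,0],"dr":[0,0,0]},{"delta_pos":[0,0,0],"dr":[0,0,0]},{"delta_pos":[0,0,0],"dr":[0,0,0]},{"delta_pos":[0,0,0],"dr":[0,0,0]},{"delta_pos":[0,0,0],"dr":[0,0,0]},{"delta_pos":[0,0,0],"dr":[0,0,0]},{"delta_pos":[0,0,0],"dr":[0,0,0]},{"delta_pos":[0,0,0],"dr":[0,0,0]}]' 1 15
```

```text
t: 5.0
eef_pos: [0.5082, -0.2319, 0.1136]
ee_rot: [3.141, 0.002, -0.312]
force: [-0.2, -0.2, -0.9]
width: 0.0876
gripper_force: 0.0
t: 5.8
eef_pos: [0.5092, -0.2321, 0.1151]
ee_rot: [3.142, -0.0, -0.312]
force: [-0.2, 0.2, -0.6]
width: 0.0292
gripper_force: 0.0
```

```bash
python3 -m handwheel '[{"delta_pos":[0,0,0],"dr":[0,0,0]},{"delta_pos":[0,0,0],"dr":[0,0,0]},{"delta_pos":[0,0,0],"dr":[0,0,0]},{"delta_pos":[0,0,0],"dr":[0,0,0]}]'; python3 -m handwheel '[{"delta_pos":[0,0,0.15],"dr":[0,0,0]},{"delta_pos":[0,0,0.3],"dr":[0,0,0]},{"delta_pos":[0,0,0.5],"dr":[0,0,0]},{"delta_pos":[0,0,0.6],"dr":[0,0,0]},{"delta_pos":[0,0,0.6],"dr":[0,0,0]},{"delta_pos":[0,0,0.4],"dr":[0,0,0]},{"delta_pos":[0,0,0],"dr":[0,0,0]},{"delta_pos":[0,0,0],"dr":[0,0,0]}]'
python3 - <<'E'
from h import *
f=grab_frame("wrist"); cv2.imwrite("pics/w3.png",f[:,:,::-1])
for r in mark_of("wrist","block")[:1]: print(r,ray("wrist",r["location"],0))
for r in mark_of("wrist","liner_mid")[:1]: print(r,ray("wrist",r["location"],.0475))
E
```

```text
t: 6.2
eef_pos: [0.5092, -0.2321, 0.1151]
ee_rot: [3.142, 0.0, -0.312]
force: [0.3, -0.6, -0.3]
width: 0.0217
gripper_force: 15.0
t: 7.0
eef_pos: [0.509, -0.2319, 0.1914]
ee_rot: [-3.141, -0.0, -0.312]
force: [-0.1, 0.6, -0.7]
width: 0.0219
gripper_force: 15.0
{'location': [282.1, 203.9], 'conf': 0.92} [ 0.5127 -0.2347  0.0475]
```

View pics/w3.png

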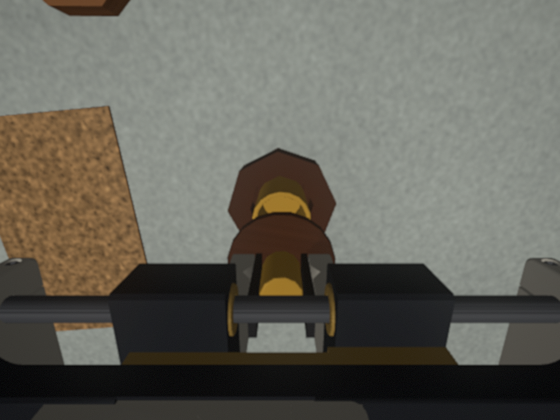

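The lid is held upright, and the liner stays in the block (gold rim at about (281,210)). I'll carry the lid to the far half of the mat at (0.602,-0.002).

```bash
python3 -m handwheel '[{"delta_pos":[0.2,0.48,0],"dr":[0,0,0]},{"delta_pos":[0.39,0.96,0],"dr":[0,0,0]},{"delta_pos":[0.39,0.96,0],"dr":[0,0,0]},{"delta_pos":[0.39,0.96,0],"dr":[0,0,0]},{"delta_pos":[0.39,0.96,0],"dr":[0,0,0]},{"delta_pos":[0.39,0.96,0],"dr":[0,0,0]},{"delta_pos":[0.39,0.96,0],"dr":[0,0,0]},{"delta_pos":[0.39,0.96,0],"dr":[0,0,0]},{"delta_pos":[0.19,0.48,0],"dr":[0,0,0]},{"delta_pos":[0,0,0],"dr":[0,0,0]}]'; python3 -m handwheel '[{"delta_pos":[0,0,-0.5],"dr":[0,0,0]},{"delta_pos":[0,0,-0.8],"dr":[0,0,0]},{"delta_pos":[0,0,-0.8],"dr":[0,0,0]},{"delta_pos":[0,0,-0.8],"dr":[0,0,0]},{"delta_pos":[0,0,-0.8],"dr":[0,0,0]},{"delta_pos":[0,0,-0.5],"dr":[0,0,0]},{"delta_pos":[0,0,-0.3],"dr":[0,0,0]},{"delta_pos":[0,0,-0.2],"dr":[0,0,0]},{"delta_pos":[0,0,0],"dr":[0,0,0]},{"delta_pos":[0,0,0],"dr":[0,0,0]}]'
```

```text
t: 8.15
eef_pos: [0.6032, 0.0005, 0.1908]
ee_rot: [3.141, 0.001, -0.309]
force: [-0.4, 0.2, -0.8]
width: 0.0216
gripper_force: 15.0
t: 9.15
eef_pos: [0.6032, -0.0017, 0.0512]
ee_rot: [-3.141, -0.001, -0.312]
force: [0.3, -0.6, -1.0]
width: 0.0216
gripper_force: 15.0
```

```bash
python3 -m handwheel '[{"delta_pos":[0,0,-0.1],"dr":[0,0,0]},{"delta_pos":[0,0,-0.1],"dr":[0,0,0]},{"delta_pos":[0,0,-0.08],"dr":[0,0,0]},{"delta_pos":[0,0,0],"dr":[0,0,0]},{"delta_pos":[0,0,0],"dr":[0,0,0]}]';python3 -m handwheel '[{"delta_pos":[0,0,-0.05],"dr":[0,0,0]},{"delta_pos":[0,0,-0.03],"dr":[0,0,0]},{"delta_pos":[0,0,0],"dr":[0,0,0]},{"delta_pos":[0,0,0],"dr":[0,0,0]}]'
```

```text
t: 9.65
eef_pos: [0.6028, -0.0017, 0.0421]
ee_rot: [3.141, 0.0, -0.312]
force: [0.5, -0.3, -0.1]
width: 0.0214
gripper_force: 15.0
t: 10.05
eef_pos: [0.6029, -0.0016, 0.0401]
ee_rot: [-3.141, -0.0, -0.312]
force: [-1.5, -0.0, 3.6]
width: 0.0214
gripper_force: 15.0
```

```bash
python3 -m handwheel '[{"delta_pos":[0,0,0],"dr":[0,0,0]},{"delta_pos":[0,0,0],"dr":[0,0,0]},{"delta_pos":[0,0,0],"dr":[0,0,0]},{"delta_pos":[0,0,0],"dr":[0,0,0]},{"delta_pos":[0,0,0],"dr":[0,0,0]},{"delta_pos":[0,0,0],"dr":[0,0,0]},{"delta_pos":[0,0,0],"dr":[0,0,0]},{"delta_pos":[0,0,0],"dr":[0,0,0]}]' -1; python3 -m handwheel '[{"delta_pos":[0,0,0.3],"dr":[0,0,0]},{"delta_pos":[0,0,0.6],"dr":[0,0,0]},{"delta_pos":[0,0,0.9],"dr":[0,0,0]},{"delta_pos":[0,0,1],"dr":[0,0,0]},{"delta_pos":[0,0,1],"dr":[0,0,0]},{"delta_pos":[0,0,0.5],"dr":[0,0,0]},{"delta_pos":[0,0,0],"dr":[0,0,0]},{"delta_pos":[0,0,0],"dr":[0,0,0]}]'; python3 - <<'E'
from h import *
for n in ("top","scene","wrist"):
    f=grab_frame(n); cv2.imwrite(f"pics/{n}4.png",f[:,:,::-1])
    for q,z in (("knob_mid",.034),("block",0),("liner_mid",.0475)):
        for r in mark_of(n,q)[:2]: print(n,q,r,ray(n,r["location"],z))
E
```

```text
t: 10.85
eef_pos: [0.6028, -0.0017, 0.0397]
ee_rot: [3.142, 0.0, -0.312]
force: [0.2, 0.3, 0.6]
width: 0.08
gripper_force: 0.0
t: 11.65
eef_pos: [0.6027, -0.0016, 0.1693]
ee_rot: [-3.141, -0.001, -0.312]
force: [0.6, -1.0, -0.5]
width: 0.088
gripper_force: 0.0
top knob_mid {'location': [303.6, 168.2], 'conf': 0.86} [ 0.6048 -0.0035  0.034 ]
top block {'location': [416.0, 218.0], 'conf': 0.65} [ 0.5127 -0.2283  0.    ]
top liner_mid {'location': [424.0, 217.6], 'conf': 0.97} [ 0.5082 -0.2314  0.0475]
scene knob_mid {'location': [290.0, 248.5], 'conf': 0.96} [ 0.6075 -0.0027  0.034 ]
scene block {'location': [163.0, 293.5], 'conf': 0.89} [ 0.509  -0.2279  0.    ]
scene liner_mid {'location': [154.9, 282.5], 'conf': 0.59} [ 0.5063 -0.228   0.0475]
wrist knob_mid {'location': [286.0, 211.4], 'conf': 0.76} [ 0.6013 -0.0065  0.034 ]
wrist block {'location': [514.0, 218.5], 'conf': 0.79} [ 0.5098 -0.231   0.    ]
wrist liner_mid {'location': [555.3, 231.2], 'conf': 0.9} [ 0.5124 -0.2341  0.0475]
```

View pics/scene4.png

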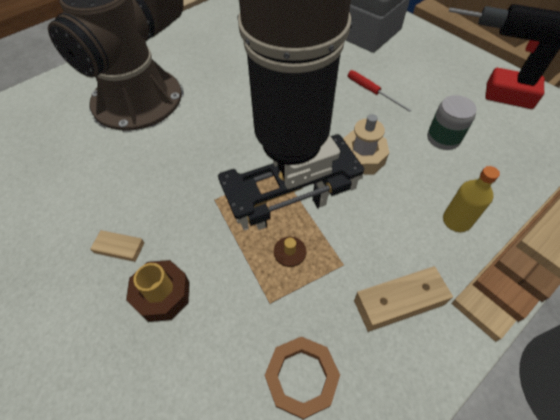

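The lid rests knob up on the mat at scene (290,250), and the liner is upright in the block at (153,282). Now back to the liner.

```bash
python3 -m handwheel '[{"delta_pos":[-0.2,-0.48,0],"dr":[0,0,0]},{"delta_pos":[-0.39,-0.96,0],"dr":[0,0,0]},{"delta_pos":[-0.39,-0.96,0],"dr":[0,0,0]},{"delta_pos":[-0.39,-0.96,0],"dr":[0,0,0]},{"delta_pos":[-0.39,-0.96,0],"dr":[0,0,0]},{"delta_pos":[-0.39,-0.96,0],"dr":[0,0,0]},{"delta_pos":[-0.39,-0.96,0],"dr":[0,0,0]},{"delta_pos":[-0.38,-0.96,0],"dr":[0,0,0]},{"delta_pos":[-0.19,-0.48,0],"dr":[0,0,0]},{"delta_pos":[0,0,0],"dr":[0,0,0]}]'; python3 -m handwheel '[{"delta_pos":[0,0,-0.6],"dr":[0,0,0]},{"delta_pos":[0,0,-0.6],"dr":[0,0,0]},{"delta_pos":[0,0,-0.3],"dr":[0,0,0]},{"delta_pos":[0,0,0],"dr":[0,0,0]},{"delta_pos":[0,0,0],"dr":[0,0,0]}]'; python3 - <<'E'
from h import *
f=grab_frame("wrist"); cv2.imwrite("pics/w5.png",f[:,:,::-1])
for r in mark_of("wrist","liner_mid")[:1]: print(r,ray("wrist",r["location"],.0475))
e=get_state()["eef_pos"]; print(e)
for dx in (-.025,0,.025):print(proj("wrist",(e[0]+dx,e[1],.085)))
E
```

```text
t: 13.25
eef_pos: [0.5083, -0.2339, 0.1688]
ee_rot: [3.142, 0.0, -0.314]
force: [-0.2, 0.3, 0.0]
width: 0.0876
gripper_force: 0.0
t: 13.75
eef_pos: [0.5099, -0.2319, 0.1242]
ee_rot: [3.141, -0.0, -0.311]
force: [0.3, 0.5, -0.1]
width: 0.0875
gripper_force: 0.0
{'location': [282.7, 230.9], 'conf': 0.58} [ 0.5119 -0.2341  0.0475]
[ 0.51018116 -0.23197276  0.12461963]
[np.float64(292.2), np.float64(287.7)]
[np.float64(280.6), np.float64(254.8)]
[np.float64(268.1), np.float64(219.3)]
```

View pics/w5.png

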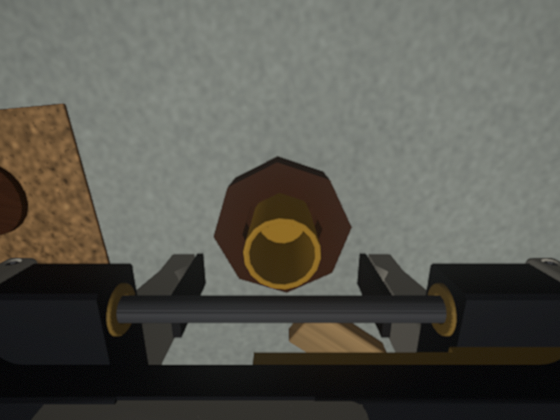

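The liner's rim is centred at (282,253), against the expected (281,255), so it is aligned to about 1 mm. I'll descend and grip.

```bash
python3 -m handwheel '[{"delta_pos":[0,0,-0.4],"dr":[0,0,0]},{"delta_pos":[0,0,-0.5],"dr":[0,0,0]},{"delta_pos":[0,0,-0.5],"dr":[0,0,0]},{"delta_pos":[0,0,-0.35],"dr":[0,0,0]},{"delta_pos":[0,0,-0.2],"dr":[0,0,0]},{"delta_pos":[0,0,0],"dr":[0,0,0]},{"delta_pos":[0,0,0],"dr":[0,0,0]}]'; python3 -m handwheel '[{"delta_pos":[0,0,0],"dr":[0,0,0]},{"delta_pos":[0,0,0],"dr":[0,0,0]},{"delta_pos":[0,0,0],"dr":[0,0,0]},{"delta_pos":[0,0,0],"dr":[0,0,0]},{"delta_pos":[0,0,0],"dr":[0,0,0]},{"delta_pos":[0,0,0],"dr":[0,0,0]},{"delta_pos":[0,0,0],"dr":[0,0,0]},{"delta_pos":[0,0,0],"dr":[0,0,0]}]' 1 25
```

```text
t: 14.55
eef_pos: [0.5097, -0.2321, 0.0655]
ee_rot: [3.142, -0.0, -0.312]
force: [-0.3, -0.5, 0.5]
width: 0.0877
gripper_force: 0.0
t: 15.35
eef_pos: [0.5095, -0.2321, 0.0654]
ee_rot: [3.142, -0.0, -0.312]
force: [-1.0, 0.3, 0.9]
width: 0.05
gripper_force: 25.0
```

```bash
python3 -m handwheel '[{"delta_pos":[0,0,0.1],"dr":[0,0,0]},{"delta_pos":[0,0,0.2],"dr":[0,0,0]},{"delta_pos":[0,0,0.3],"dr":[0,0,0]},{"delta_pos":[0,0,0.4],"dr":[0,0,0]},{"delta_pos":[0,0,0.5],"dr":[0,0,0]},{"delta_pos":[0,0,0.6],"dr":[0,0,0]},{"delta_pos":[0,0,0.5],"dr":[0,0,0]},{"delta_pos":[0,0,0.3],"dr":[0,0,0]},{"delta_pos":[0,0,0],"dr":[0,0,0]},{"delta_pos":[0,0,0],"dr":[0,0,0]}]'; python3 - <<'E'
from h import *
for n in ("top","scene"):
    f=grab_frame(n); cv2.imwrite(f"pics/{n}6.png",f[:,:,::-1])
    for q,z in (("knob_mid",.034),("block",0),("liner_mid",.1345)):
        for r in mark_of(n,q)[:1]: print(n,q,r,ray(n,r["location"],z))
E
```

```text
t: 16.35
eef_pos: [0.5093, -0.2319, 0.1522]
ee_rot: [-3.141, -0.0, -0.312]
force: [-0.1, -0.4, -2.1]
width: 0.0495
gripper_force: 25.0
top block {'location': [417.0, 220.9], 'conf': 0.83} [ 0.5069 -0.2301  0.    ]
top liner_mid {'location': [434.7, 213.3], 'conf': 0.46} [ 0.5059 -0.2267  0.1345]
scene knob_mid {'location': [288.9, 245.5], 'conf': 0.88} [ 0.6015 -0.      0.034 ]
scene block {'location': [163.1, 296.1], 'conf': 0.7} [ 0.5134 -0.2304  0.    ]
scene liner_mid {'location': [138.6, 260.4], 'conf': 0.91} [ 0.5053 -0.2282  0.1345]
```

View pics/scene6.png

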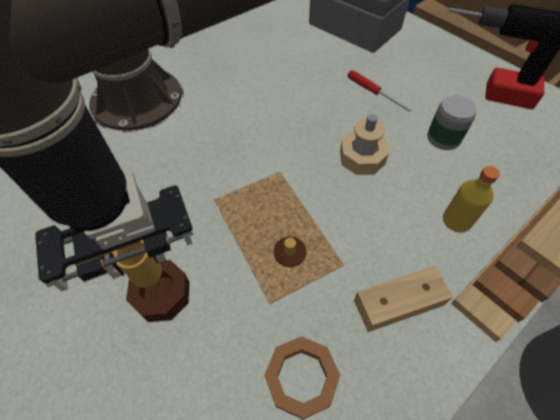

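The liner is held clear of the block at about (140,262), and the block has stayed at (160,293). I'll carry the liner to the mat's near half.

```bash
python3 -m handwheel '[{"delta_pos":[-0.06,0.5,0],"dr":[0,0,0]},{"delta_pos":[-0.11,0.95,0],"dr":[0,0,0]},{"delta_pos":[-0.11,0.95,0],"dr":[0,0,0]},{"delta_pos":[-0.11,0.95,0],"dr":[0,0,0]},{"delta_pos":[-0.11,0.95,0],"dr":[0,0,0]},{"delta_pos":[-0.11,0.95,0],"dr":[0,0,0]},{"delta_pos":[-0.11,0.95,0],"dr":[0,0,0]},{"delta_pos":[-0.11,0.95,0],"dr":[0,0,0]},{"delta_pos":[-0.11,0.95,0],"dr":[0,0,0]},{"delta_pos":[-0.06,0.5,0],"dr":[0,0,0]}]'; python3 -m handwheel '[{"delta_pos":[0,0,0],"dr":[0,0,0]},{"delta_pos":[0,0,-0.5],"dr":[0,0,0]},{"delta_pos":[0,0,-0.6],"dr":[0,0,0]},{"delta_pos":[0,0,-0.6],"dr":[0,0,0]},{"delta_pos":[0,0,-0.5],"dr":[0,0,0]},{"delta_pos":[0,0,-0.3],"dr":[0,0,0]},{"delta_pos":[0,0,-0.2],"dr":[0,0,0]},{"delta_pos":[0,0,-0.1],"dr":[0,0,0]},{"delta_pos":[0,0,0],"dr":[0,0,0]},{"delta_pos":[0,0,0],"dr":[0,0,0]}]'
```

```text
t: 17.75
eef_pos: [0.479, 0.0281, 0.1524]
ee_rot: [-3.141, -0.0, -0.31]
force: [0.2, -0.5, -2.4]
width: 0.0501
gripper_force: 25.0
t: 18.75
eef_pos: [0.4798, 0.026, 0.0687]
ee_rot: [-3.141, -0.001, -0.312]
force: [-0.3, -0.1, -1.7]
width: 0.0498
gripper_force: 25.0
```

```bash
python3 -m handwheel '[{"delta_pos":[0,0,-0.1],"dr":[0,0,0]},{"delta_pos":[0,0,-0.1],"dr":[0,0,0]},{"delta_pos":[0,0,-0.06],"dr":[0,0,0]},{"delta_pos":[0,0,0],"dr":[0,0,0]},{"delta_pos":[0,0,0],"dr":[0,0,0]}]';python3 -m handwheel '[{"delta_pos":[0,0,-0.04],"dr":[0,0,0]},{"delta_pos":[0,0,-0.03],"dr":[0,0,0]},{"delta_pos":[0,0,0],"dr":[0,0,0]},{"delta_pos":[0,0,0],"dr":[0,0,0]}]'
```

```text
t: 19.25
eef_pos: [0.4795, 0.0259, 0.0604]
ee_rot: [3.141, 0.0, -0.312]
force: [1.0, 0.0, -2.1]
width: 0.0495
gripper_force: 25.0
t: 19.65
eef_pos: [0.4797, 0.026, 0.0593]
ee_rot: [-3.141, -0.001, -0.311]
force: [-3.2, 0.0, 10.4]
width: 0.0497
gripper_force: 25.0
```

Contact is made with the liner down. I'll release it and back straight up.

```bash
python3 -m handwheel '[{"delta_pos":[0,0,0],"dr":[0,0,0]},{"delta_pos":[0,0,0],"dr":[0,0,0]},{"delta_pos":[0,0,0],"dr":[0,0,0]},{"delta_pos":[0,0,0],"dr":[0,0,0]},{"delta_pos":[0,0,0],"dr":[0,0,0]},{"delta_pos":[0,0,0],"dr":[0,0,0]},{"delta_pos":[0,0,0],"dr":[0,0,0]}]' -1; python3 -m handwheel '[{"delta_pos":[0,0,0.3],"dr":[0,0,0]},{"delta_pos":[0,0,0.6],"dr":[0,0,0]},{"delta_pos":[0,0,0.9],"dr":[0,0,0]},{"delta_pos":[0,0,1],"dr":[0,0,0]},{"delta_pos":[0,0,1],"dr":[0,0,0]},{"delta_pos":[0,0,1],"dr":[0,0,0]},{"delta_pos":[0,0,0.5],"dr":[0,0,0]},{"delta_pos":[0,0,0],"dr":[0,0,0]},{"delta_pos":[0,0,0],"dr":[0,0,0]}]'; python3 - <<'E'
from h import *
M=np.array([.544,.012]); u=np.array([.974,-.225]); v=np.array([.225,.974])
for n in ("top","wrist","scene"):
    f=grab_frame(n); cv2.imwrite(f"pics/{n}7.png",f[:,:,::-1])
    for q,z in (("knob_mid",.034),("block",0),("liner_mid",.0415)):
        for r in mark_of(n,q)[:1]:
            p=ray(n,r["location"],z); d=p[:2]-M; print(n,q,r,p,"mat",d@u,d@v)
E
```

```text
t: 20.35
eef_pos: [0.4795, 0.0259, 0.0583]
ee_rot: [3.141, 0.0, -0.312]
force: [0.5, 0.2, -1.1]
width: 0.0875
gripper_force: 0.0
t: 21.25
eef_pos: [0.4792, 0.0259, 0.2176]
ee_rot: [-3.141, -0.0, -0.312]
force: [0.0, 0.4, -1.0]
width: 0.0876
gripper_force: 0.0
wrist block {'location': [499.6, 96.0], 'conf': 0.86} [ 0.507  -0.2331  0.    ] mat 0.019109499999999977 -0.2470524
wrist liner_mid {'location': [279.6, 194.9], 'conf': 0.74} [0.4852 0.025  0.0415] mat -0.06019620000000001 -0.0005680000000000031
scene knob_mid {'location': [289.4, 248.3], 'conf': 0.86} [ 0.6065 -0.0032  0.034 ] mat 0.064295 -0.0007422999999999992
scene block {'location': [157.8, 293.2], 'conf': 0.66} [ 0.5022 -0.2348  0.    ] mat 0.014816799999999953 -0.24978820000000002
scene liner_mid {'location': [259.1, 192.5], 'conf': 0.82} [0.4742 0.0326 0.0415] mat -0.07262020000000002 0.004359399999999989
```

View pics/wrist7.png

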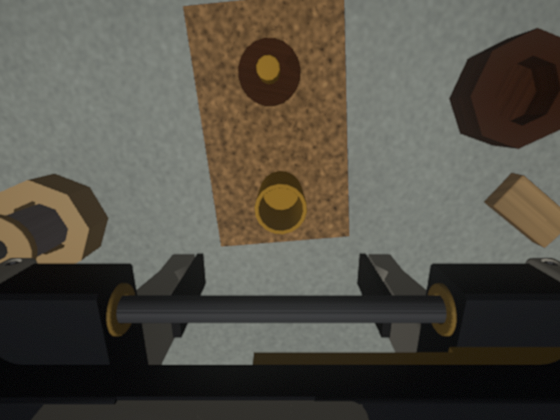

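The lid is on the mat at (268,70), the liner stands upright on it at (280,205), and the block is in place at the right at (515,95). The gripper is clear, so I'm handing in.

```bash
python3 -c "
from station import *
print(job_done())"
```

```text
the job is handed in; nothing more can be done
None
```

The job is handed in: the lid rests knob up and the brass liner upright on the cork mat, the block has not visibly moved, and the robot finished clear at about 21 s of the 64 s allowed (the judge's result was not shown).

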